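# Run the specimen carriage under the microscope

## Task

The specimen carriage of the microscope rig is locked on its rail. With the fingertips only, press its release button down and keep it down while you slide the carriage along the rail fully home against the end stop under the microscope, then let go so that the button springs up and locks the carriage there. Press gently; nothing is to be gripped or lifted. Leave the dish, jar, case, box and bottles around it where they stand.

Things in the scene. Friction and masses are not known exactly. Their poses are not given: they have to be found in the camera images.
- rig: the fixed rig: grey base plate 120 x 440 mm, 12 mm thick, a steel rail along its middle, a black microscope 350 mm tall at its +y end (objective over the rail at y = +160 mm, turret 60 mm across; foot and column beyond y = +225 mm). Origin: centre of the plate's underside, on the table. Its y axis is the sliding direction, towards the end stop and microscope; z up.
- button_top (a point): centre of the top face of the release button, a round metal cap 28 mm across at the end of the carriage away from the microscope, riding with it. On the rig: x = 0, y = -140 mm + carriage joint value. Its top is 62 mm above the table when up, 54 mm fully down; the flat carriage around it is at 50 mm. A fingertip pressing it can drag the carriage along by friction.
- thumb_rest (a point): centre of the face, towards the button, of a ridge across the carriage, 32 mm from the button's axis towards the end stop: 50 mm wide, 8 mm thick, its top 71 mm above the table. The fingertip on the button may push the carriage along by it. This point is 60 mm above the table. Nothing else on the carriage stands higher than 62 mm.
- carriage (a joint): position of the carriage (dark steel slab 70 x 240 mm, top 50 mm above the table) in m along the rig's y: 0 = free end of the rail, 0.130 = against the end stop; starts locked anywhere from 0 to 0.05. A hidden toothed rack (5 mm pitch) locks it hard while the button is up; with the button fully down it slides with under 2 N. When let go it snaps into the nearest notch; one is right at the stop.
- release (a joint): travel of the release button in m: 0 = up (locked), 0.008 = fully down; the lock is free beyond 0.005. Spring: about 3 N to start it, 7 N fully down; it springs back up when let go.
- specimen (a point): centre of the glass slide (76 x 26 mm) lying on the carriage, 170 mm from the button towards the end stop, 55 mm above the table.
- stop_face (a point): centre of the face of the fixed end stop that the carriage's leading edge meets (steel block 60 mm wide, at y = +195 mm on the rig, its top 57 mm above the table).
- dish: closed clear plastic culture dish, 90 mm diameter, 17 mm high, beside the robot's side of the rail. Loose; origin at the centre of its underside. To be left alone.
- lens_case: small upright black cylinder with a steel screw cap (lens case), 36 mm diameter, 50 mm high, beside the robot's side of the rail. Loose; origin at the centre of its underside. To be left alone.
- jar: black jar with white cap, 42 mm diameter, 62 mm high, on the far side of the rail. Loose; origin at the centre of its underside. To be left alone.
- slide_box: flat black box with a white lid (slide box), 102 x 87 x 36 mm, on the far side of the rail. Loose; origin at the centre of its underside. To be left alone.
- flask_a: clear glass bottle with white cap, 46 mm diameter, 92 mm high, on the far side of the rail. Loose; origin at the centre of its underside. To be left alone.
- flask_b: second clear glass bottle like flask_a, 46 mm diameter, 92 mm high, farther out. Loose; origin at the centre of its underside. To be left alone.

How it is judged:
On the way, in this order (a step that is already met when the one before it is completed fails the run):
1. the release button is pressed down while the carriage is still where it started (value of joint release above 0.005 m and distance of specimen from where it was at the start of the episode below 0.01 m and value of joint carriage below 0.1 m), for 0.1 s.
2. the carriage is against the end stop with the button still held down (value of joint carriage above 0.127 m and value of joint release above 0.004 m), for 0.1 s.
At the end, for the whole second after the job is handed in: the carriage stands within 3 mm of the end stop, at rest, and the button is up again (less than 2 mm down), so that the carriage is locked there (value of joint carriage above 0.127 m and value of joint release below 0.002 m and velocity of joint carriage between -0.005 and 0.005 m/s); the robot touches nothing.
It fails at once if the button comes up (less than 3 mm down) while the carriage is under way between its start (over 10 mm from it) and the end stop (distance of specimen from where it was at the start of the episode above 0.01 m and value of joint carriage below 0.125 m and value of joint release below 0.003 m).
It fails at once if the fingers press or pinch the rig, its carriage or its button with more than 50 N (contact force between the fingers and rig above 50 N).
It fails at once if a bystander is lifted, or shifted by more than 15 mm (distance of any of dish, lens_case, jar, slide_box, flask_a, flask_b from where it was at the start of the episode above 0.015 m).
It also fails if it takes over 38 s, if anything falls off the work surface, if the arm or the gripper's body presses on something with over 40 N, if the wrist force passes 120 N, or if a joint passes its speed limit or range.

## Robot

A 6-joint arm with a two-finger parallel gripper is mounted at the origin on the work surface. World frame = base frame: x ahead of the robot, y to its left, z up, the work surface at z = 0. Lengths are in m, angles in rad, forces in N, time in s.
With the tool pointing down it reaches from about 0.275 to 0.725 m from the base axis. Payload 5.6 kg.
Tool frame: the origin (TCP) lies at the centre of the arm's flange, where the gripper is bolted on; the fingertips stand 173 mm ahead of it and the grasp point (between the pads) lies 155 mm ahead of it; z points along the fingers, y is the line along which they close (so a half turn about z gives the same grasp; the last joint's range is limited). The gripper opens to 85 mm and grips with 20 to 120 N. Pads are 22 mm wide; open, the fingers measure 114 mm over their backs; the gripper's body (76 mm by 85 mm) begins 54 mm behind the grasp point. The pads swing forward as they close: fully open they stand 13 mm farther back than shut.
Start: joints at [1.613, 0.255, 0.108, 0, -1.424, -0.285], TCP at [0.132, 0.534, 0.405] pointing down, gripper open.
Joint ranges: [-2.95, 2.95], [-1.21, 1.97], [-1.09, 1.5], [-2.87, 1.71], [-2.94, -0.07], [-3.05, 3.05]. Speed limits (rad/s): [2.57, 2.57, 3.14, 3.14, 3.14, 3.14].

## Interface

Orientations are given as a 3x3 rotation matrix whose columns are the frame's x, y, z axes.
In Python, from cell import move_to, move_linear, goto_joints, move_gripper, sleep, inverse_kinematics, get_state, grab_frame, camera_model, PlanningError, hand_in, outline_of gives the robot as it stands. Calls block until the motion is done:
- move_to(position, orientation): joint-space move of the TCP to a pose.
- move_linear(position, max_speed=0.15, orientation=None): straight line of the TCP; orientation=None keeps the orientation; max_speed is the mean speed in m/s.
- goto_joints(angles): joint-space move.
- move_gripper(opening, effort=None): finger opening in m; effort is the grip in N (None keeps the last); returns when the fingers have stopped.
- sleep(seconds).
- inverse_kinematics(position, orientation): joint angles nearest the present ones, or None.
- get_state(): the state.
- grab_frame(name): name is "scene" or "top" or "wrist"; returns the picture (384x512x3 uint8, blue, green, red); there is no depth.
- camera_model(name): a dict with "K" (3x3 intrinsics, pixels), "R" (3x3) and "t" (3): a world point X has camera coordinates R X + t. Camera axes: x right, y down, z forward; pixel columns grow to the right and rows downward; lengths in m; the calibration is good to about 2 mm. The wrist camera is an equidistant fisheye: a pixel r from the principal point sees the ray r / f radians off the axis. A picture is of the moment at which its call begins: read the wrist's pose just before it. camera_model takes no time and is no camera call; for the wrist camera it gives the pose at the moment of the call.
A pose or a line that the arm cannot do raises PlanningError and nothing moves.
- hand_in(): hands the job in; it is judged then, once.
Trained networks look in the newest picture that a camera, given by its name, has taken for a name from the list of things; names that differ only in an ending like _2 or _b are one class to them, and where a whole thing is asked for, a point or a joint stands for the part that bears it (a point fixed in the world has none). Each returns a list of dicts, best first, with "p" (0 to 1); they miss things now and then, are a little off and sometimes report something else, mostly with a low value. They report only what shows in the picture. A call takes as long as a camera call.
- outline_of(camera, name): "region" (384x512 bool, what is visible of it) and "at" ([column, row] in pixels, amid what is visible of it).
The state is a dict: "time": time; "qpos": joint angles; "joint_vel": joint speeds; "tau": joint torques, N m; "eef_pos": TCP position; "orientation": TCP orientation; "contact_force": force on the tool from outside, world axes, zero at the start; "torque": the same for the moment, N m; "opening": finger opening in m; "gripper_force": force on a finger pad.
Only numpy, scipy, OpenCV 4.12 (cv2) and the standard library are available. Lean on these libraries where they do the work, as an engineer would, in place of code of your own. Each camera call takes 0.05 s, during which the arm holds its last target. There are 200 camera calls.

## Working session

There is one attempt and no reset: what is moved stays moved. The work goes in short steps, each a Python script; the robot and the scene stay as the last script left them, time stands still between calls to the robot, and variables do not carry over. Pictures are saved under pics/ and viewed, at most 10 in all, crops included, and the job is handed in when it is done.

```bash
mkdir -p pics; ls; python3 - <<'E'
from cell import *
import cv2,numpy as np
a=grab_frame("scene");b=grab_frame("top")
for c in("scene","top"):
    m=camera_model(c);print(c,m["K"].tolist(),np.round(m["R"],3).tolist(),np.round(m["t"],3).tolist())
    for n in("button_top","thumb_rest","specimen","rig","carriage","stop_face"):
        try:
            o=outline_of(c,n);print(n,[(round(d["p"],2),np.round(d["at"]).tolist(),int(d["region"].sum())) for d in o[:3]])
        except Exception as e: print(n,e)
cv2.imwrite("pics/a.png",a);cv2.imwrite("pics/b.png",cv2.resize(b,(800,600)))
E
```

```text
pics
scene [[440.9630552935384, 0.0, 251.85104584242285], [0.0, 440.9630552935384, 192.0860167615785], [0.0, 0.0, 1.0]] [[0.063, 0.998, -0.0], [0.804, -0.051, -0.592], [-0.591, 0.037, -0.806]] [-0.078, -0.437, 1.251]
button_top [(0.68, [202.0, 129.0], 365)]
thumb_rest [(0.56, [246.0, 174.0], 3651)]
specimen [(0.71, [249.0, 173.0], 3795)]
rig [(0.96, [376.0, 171.0], 26657)]
carriage [(0.83, [248.0, 173.0], 3696)]
stop_face [(0.67, [248.0, 174.0], 3683), (0.6, [373.0, 169.0], 26867)]
top [[442.44259794622417, 0.0, 254.45795235506984], [0.0, 442.44259794622417, 195.34327986530005], [0.0, 0.0, 1.0]] [[0.086, -0.996, -0.003], [-0.976, -0.084, -0.201], [0.2, 0.02, -0.98]] [-0.024, 0.597, 0.938]
button_top [(0.42, [282.0, 237.0], 122)]
thumb_rest [(0.64, [248.0, 228.0], 3572)]
specimen [(0.87, [246.0, 231.0], 3625)]
rig [(0.73, [170.0, 212.0], 17797)]
carriage [(0.78, [250.0, 227.0], 3420)]
stop_face [(0.81, [163.0, 211.0], 18150)]
```

View pics/a.png

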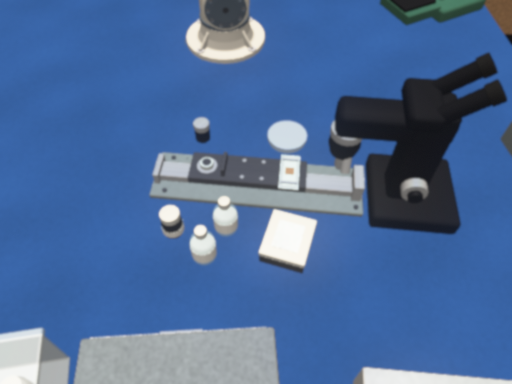

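View pics/b.png

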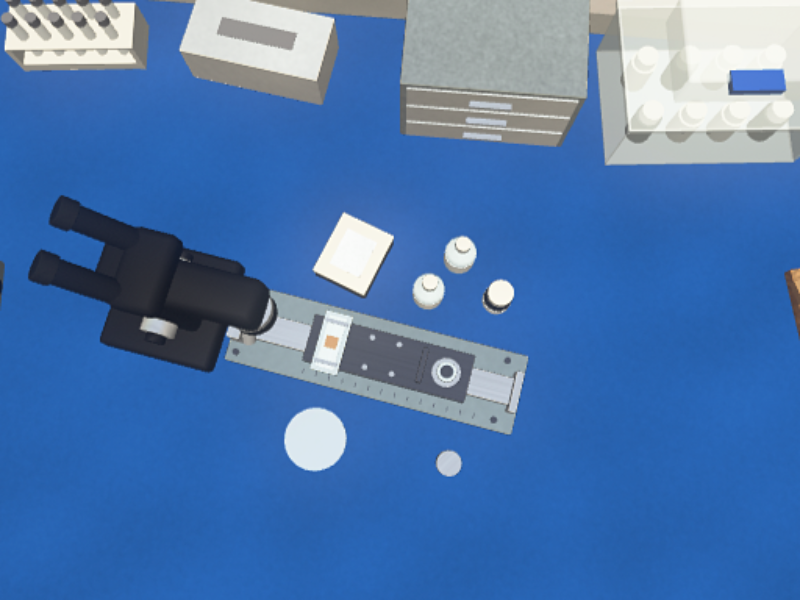

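The scene view shows the button on the carriage's left end at (206,163). The network's scene hit at (202,129) is the lens case, so I'm rejecting it. In the enlarged top view the button is at (446,372), i.e. (285,238) in the raw picture. This agrees with the network's top detection. The slide is at (331,342).

```bash
cat > h.py <<'E'
from cell import *
import numpy as np,cv2
def ray(c,uv,z):
    m=camera_model(c);R,t=np.array(m["R"]),np.array(m["t"])
    d=R.T@np.linalg.inv(m["K"])@[uv[0],uv[1],1];o=-R.T@t
    return o+d*(z-o[2])/d[2]
def ori(yaw): # tool down, tool x along rig y for rig yaw; 
    x=np.array([-np.sin(yaw),np.cos(yaw),0]);z=np.array([0,0,-1.]);return np.c_[x,np.cross(z,x),z]
E
python3 - <<'E'
from h import *
np.set_printoptions(precision=4,suppress=True)
s=1.5625
P={}
for n,c,uv,z in[("btn","top",(446/s,372/s),.062),("btn","scene",(206.5,162),.062),("spec","top",(331/s,342/s),.055),("spec","scene",(289.5,171),.055),
 ("cFR","top",(527/s,356/s),.012),("cNR","top",(512/s,434/s),.012),("cNL","top",(225/s,358/s),.012),("cFR","scene",(151,198),.012),("cFL","scene",(363,214),.012),("ridge","top",(420/s,365/s),.071)]:
    P[n,c]=ray(c,uv,z);print(n,c,P[n,c])
d=P["spec","top"]-P["btn","top"];print(np.linalg.norm(d[:2]),np.arctan2(-d[0],d[1]))
d=P["spec","scene"]-P["btn","scene"];print(np.linalg.norm(d[:2]),np.arctan2(-d[0],d[1]))
d=P["cNL","top"]-P["cNR","top"];print(np.linalg.norm(d[:2]),np.arctan2(-d[0],d[1]))
d=P["cFL","scene"]-P["cFR","scene"];print(np.linalg.norm(d[:2]),np.arctan2(-d[0],d[1]))
b=P["btn","top"].copy();b[2]=.30
for y in(0,np.pi):
    O=ori(np.arctan2(-(P["spec","top"]-b)[0],(P["spec","top"]-b)[1])+y);print(O,inverse_kinematics(b,O))
st=get_state();print(st["orientation"],st["contact_force"])
E
```

```text
btn top [ 0.5066 -0.0496  0.062 ]
btn scene [ 0.5102 -0.0466  0.062 ]
spec top [0.5363 0.1178 0.055 ]
spec scene [0.5387 0.1206 0.055 ]
cFR top [ 0.5464 -0.1713  0.012 ]
cNR top [ 0.43  -0.155  0.012]
cNL top [0.5048 0.278  0.012 ]
cFR scene [ 0.5572 -0.1647  0.012 ]
cFL scene [0.6237 0.2618 0.012 ]
ridge top [ 0.5122 -0.012   0.071 ]
0.17004671071869462 -0.17552186983152146
0.16961214273666772 -0.16903378190223337
0.43944421375573517 -0.1709369411216746
0.43170555638029057 -0.15454626530159044
[[ 0.1746  0.9846  0.    ]
 [ 0.9846 -0.1746  0.    ]
 [ 0.      0.     -1.    ]] [ 0.2106  0.233  -0.1943  0.     -1.1434  2.7555]
[[-0.1746 -0.9846  0.    ]
 [-0.9846  0.1746  0.    ]
 [ 0.      0.     -1.    ]] [ 0.2106  0.233  -0.1943  0.     -1.1434 -0.3861]
[[ 0.9707 -0.2404  0.    ]
 [-0.2404 -0.9707  0.0001]
 [-0.     -0.0001 -1.    ]] [-0.5809  0.5031  0.7822]
```

```bash
python3 - <<'E'
from h import *
np.set_printoptions(precision=3,suppress=True)
yaw=-.172;u=np.array([-np.sin(yaw),np.cos(yaw),0]);b=np.array([.508,-.048,0])
O=ori(yaw+np.pi)
move_gripper(0.0,20)
move_to(b+[0,0,.40],O)
st=get_state();print(st["time"],st["eef_pos"],st["opening"],st["contact_force"])
end=b+.093*u
for z in(.4,.235):
  for p in (b,end):print(inverse_kinematics(p+[0,0,z],O))
a=grab_frame("scene");w=grab_frame("wrist");t=grab_frame("top")
cv2.imwrite("pics/c.png",np.hstack([cv2.resize(x,(400,300)) for x in(a,t)]));cv2.imwrite("pics/d.png",w)
E
```

```text
3.925 [ 0.508 -0.047  0.4  ] 0.00031400849808809074 [ 0.101 -0.128 -0.494]
[ 0.213  0.178 -0.003  0.    -1.39  -0.385]
[ 0.381  0.208  0.036  0.    -1.398 -0.553]
[ 0.213  0.298 -0.29   0.    -0.983 -0.385]
[ 0.381  0.325 -0.25   0.    -0.996 -0.553]
```

View pics/c.png

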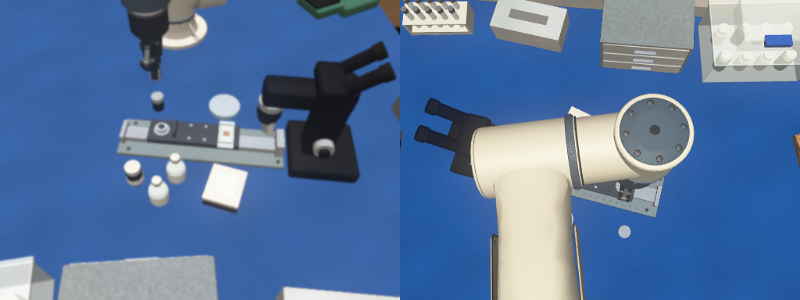

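View pics/d.png

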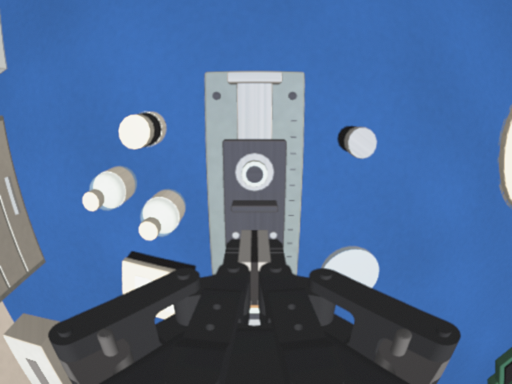

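```bash
python3 - <<'E'
from h import *
np.set_printoptions(precision=3,suppress=True)
m=camera_model("top")
for z in np.arange(.4,.75,.03):
    p=m["R"]@np.array([.508,-.047,z])+m["t"];q=m["K"]@p;print(round(z,2),q[:2]/q[2],p[2], 97*p[2]/442)
# lateral link far end at col (480-400)*1.28, row 155*1.28
for z in (.45,.5,.55):
    for uv in((92,200),(92,155),(92,245)):print(z,ray("top",uv,z))
E
python3 - <<'E'
import sys;sys.path.insert(0,'.')
from h import *
a=cv2.imread('pics/c.png')
t=grab_frame("top");a=grab_frame("scene")
cv2.imwrite('pics/e.png',np.hstack([cv2.resize(a[:160,100:400],(800,427))]))
E
```

```text
0.4 [298.903 212.41 ] 0.6471943116493049 0.14203133083706465
0.43 [300.954 208.907] 0.6178056296297595 0.13558177844815988
0.46 [303.211 205.054] 0.5884169476102141 0.12913222605925515
0.49 [305.705 200.797] 0.5590282655906689 0.1226826736703504
0.52 [308.475 196.066] 0.5296395835711236 0.11623312128144568
0.55 [311.571 190.78 ] 0.5002509015515783 0.10978356889254093
0.58 [315.054 184.834] 0.47086221953203294 0.10333401650363619
0.61 [319.    178.097] 0.44147353751248763 0.09688446411473145
0.64 [323.51  170.398] 0.41208485549294227 0.09043491172582668
0.67 [328.711 161.517] 0.382696173473397 0.08398535933692196
0.7 [334.779 151.159] 0.35330749145385165 0.07753580694801722
0.73 [341.947 138.921] 0.3239188094343064 0.0710862545591125
0.45 [0.492 0.238 0.45 ]
0.45 [0.555 0.248 0.45 ]
0.45 [0.432 0.228 0.45 ]
0.5 [0.484 0.219 0.5  ]
0.5 [0.542 0.228 0.5  ]
0.5 [0.429 0.21  0.5  ]
0.55 [0.476 0.199 0.55 ]
0.55 [0.529 0.207 0.55 ]
0.55 [0.426 0.191 0.55 ]
```

View pics/e.png

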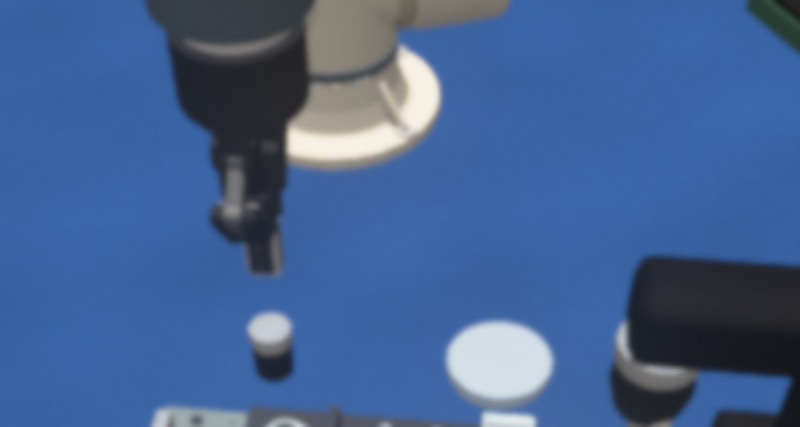

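The scene crop shows only the gripper hanging straight down. In the top view, a lateral wrist link reaches about 0.25 m towards +y, and it would end up over the microscope at its head height. I'll lean the tool 20° back from the microscope so the link stays clear and check that it is reachable.

```bash
cat >> h.py <<'E'
yaw=-.172;u=np.array([-np.sin(yaw),np.cos(yaw),0]);B=np.array([.508,-.048,0]);Z=np.array([0,0,1.])
th=np.radians(20)
xl=u*np.cos(th)+Z*np.sin(th);zt=u*np.sin(th)-Z*np.cos(th)
OT=np.c_[-xl,np.cross(zt,-xl),zt]
def tcp(s,z): # lowest fingertip edge at s along the rail from the button start, height z
    return B+s*u+z*Z-.173*zt+.011*xl
E
python3 - <<'E'
from h import *
np.set_printoptions(precision=3,suppress=True)
print(get_state()["qpos"],np.linalg.det(OT))
for s,z in((.004,.13),(.004,.054),(.05,.054),(.11,.054),(.11,.13)):print(tcp(s,z),inverse_kinematics(tcp(s,z),OT))
move_to(tcp(.004,.13),OT)
st=get_state();print(st["time"],st["eef_pos"],st["contact_force"])
a=grab_frame("scene");w=grab_frame("wrist")
cv2.imwrite("pics/f.png",np.hstack([cv2.resize(x,(400,300)) for x in(a,w)]))
E
```

```text
[ 0.214  0.178 -0.003 -0.    -1.39  -0.385] 0.9999999999999999
[ 0.5   -0.092  0.296] [-0.024  0.252 -0.068 -0.368 -1.22  -0.026]
[ 0.5   -0.092  0.22 ] [-0.027  0.331 -0.164 -0.399 -1.059  0.05 ]
[ 0.508 -0.047  0.22 ] [ 0.064  0.324 -0.174 -0.4   -1.025 -0.035]
[0.518 0.012 0.22 ] [ 0.182  0.325 -0.174 -0.395 -0.984 -0.148]
[0.518 0.012 0.296] [ 0.187  0.246 -0.08  -0.36  -1.144 -0.225]
4.6417 [ 0.5   -0.093  0.296] [-0.675  1.067  0.46 ]
```

View pics/f.png

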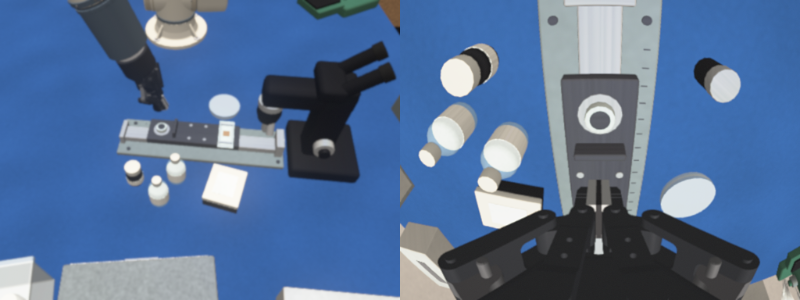

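The tilted gripper is lined up with the rail. In the wrist half of the picture, the button at (600,115) and the fingers at (598,200) share a column. I'll check the button position from this view, then press in small steps.

```bash
python3 - <<'E'
from h import *
np.set_printoptions(precision=4,suppress=True)
m=camera_model("wrist");K,R,t=map(np.array,(m["K"],m["R"],m["t"]))
d=np.array([(200*1.28-K[0,2]),(116*1.28-K[1,2])]);r=np.hypot(*d);a=r/K[0,0]
v=R.T@np.r_[np.sin(a)*d/r,np.cos(a)];o=-R.T@t;p=o+v*(.062-o[2])/v[2];e=p-B
print("btn wrist",p,"along",e@u,"lat",e[0]*u[1]-e[1]*u[0])
if np.hypot(*e[:2])>.008: raise SystemExit
move_linear(tcp(.004,.075),.1)
f0=np.array(get_state()["contact_force"]);print(f0)
z=.066
while z>.044:
    move_linear(tcp(.004,z),.03);sleep(.05)
    s=get_state();f=np.array(s["contact_force"])-f0;print(round(z,4),round(s["eef_pos"][2]-tcp(0,0)[2],4),f)
    if f[2]>11 or np.linalg.norm(f)>25:break
    z-=.001
print(s["time"])
E
```

```text
btn wrist [ 0.5074 -0.0532  0.062 ] along -0.0051876427061876545 lat 0.0003071163095514489
[ 0.3052 -0.3232  0.653 ]
0.066 0.066 [-0.605   1.0704 -0.8579]
0.065 0.065 [-0.7958 -0.6712 -0.5571]
0.064 0.064 [-0.1132  1.0164 -0.2765]
0.063 0.063 [-0.3411  1.1291  0.0008]
0.062 0.062 [0.2395 0.4139 0.1335]
0.061 0.0613 [-1.2495 -0.4313  1.3295]
0.06 0.0602 [-0.5977 -0.1444  2.2652]
0.059 0.0591 [-1.2241  0.8779  2.7696]
0.058 0.0581 [ 0.7041 -0.3066  3.828 ]
0.057 0.0571 [-0.1508 -0.3893  3.8771]
0.056 0.0561 [0.0497 0.2765 4.1355]
0.055 0.0552 [0.3574 0.1463 5.8547]
0.054 0.0543 [-0.8003  0.2978  5.1373]
0.053 0.0533 [0.327  0.6617 5.7181]
0.052 0.053 [-2.5123  0.8484  9.7286]
0.051 0.0528 [-3.0412  0.3872 15.8934]
10.4417
```

```bash
python3 - <<'E'
from h import *
np.set_printoptions(precision=4,suppress=True)
f0=np.array([.3,-.3,.65]);z=.051;s=.004;c=tcp(0,0)
while s<.135:
    s+=.010 if s<.075 else .003
    move_linear(tcp(s,z),.05);
    st=get_state();f=np.array(st["contact_force"])-f0;p=np.array(st["eef_pos"])-c
    print(round(s,3),"along %.4f z %.4f  fu %.1f fz %.1f"%(p@u,p[2],f@u,f[2]))
    if f@u<-14 or f[2]>30 or f[2]<6:break
print(st["time"])
cv2.imwrite("pics/g.png",np.hstack([cv2.resize(grab_frame(x),(400,300)) for x in("scene","wrist")]))
E
```

```text
0.014 along 0.0144 z 0.0528  fu 0.2 fz 15.6
0.024 along 0.0244 z 0.0527  fu 1.1 fz 16.7
0.034 along 0.0344 z 0.0528  fu 0.4 fz 15.2
0.044 along 0.0444 z 0.0528  fu 0.8 fz 15.1
0.054 along 0.0545 z 0.0527  fu 0.7 fz 15.6
0.064 along 0.0645 z 0.0527  fu 0.2 fz 15.7
0.074 along 0.0745 z 0.0527  fu 0.7 fz 14.8
0.084 along 0.0845 z 0.0528  fu 1.0 fz 15.2
0.087 along 0.0874 z 0.0527  fu 0.5 fz 16.0
0.09 along 0.0904 z 0.0528  fu 0.7 fz 14.9
0.093 along 0.0934 z 0.0528  fu -0.0 fz 14.9
0.096 along 0.0965 z 0.0528  fu -0.4 fz 14.6
0.099 along 0.0990 z 0.0528  fu -1.8 fz 15.3
0.102 along 0.1010 z 0.0528  fu -6.1 fz 15.3
0.105 along 0.1036 z 0.0528  fu -8.0 fz 14.1
0.108 along 0.1064 z 0.0526  fu -8.9 fz 11.9
0.111 along 0.1074 z 0.0528  fu -18.6 fz 15.9
15.4917
```

View pics/g.png

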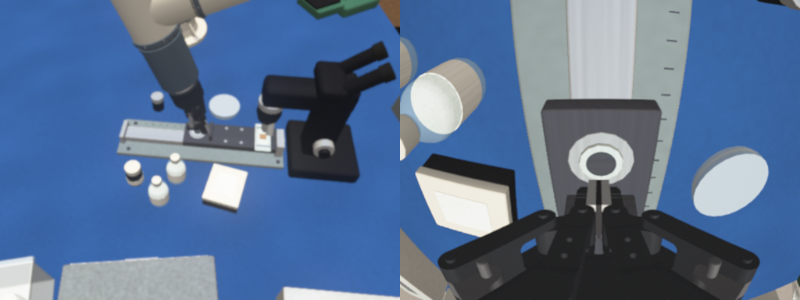

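The scene half shows the slide under the objective. The force along the rail rose to 19 N at the stop, with the finger against the ridge and the button still down. I'll lift straight up and check.

```bash
python3 - <<'E'
from h import *
np.set_printoptions(precision=4,suppress=True)
sleep(.2)
move_linear(tcp(.111,.066),.04)
move_linear(tcp(.111,.18),.12)
st=get_state();print(st["time"],st["contact_force"])
a=grab_frame("scene");w=grab_frame("wrist")
cv2.imwrite("pics/i.png",np.hstack([cv2.resize(a[100:260,130:400],(400,300)),cv2.resize(w,(400,300))]))
E
```

```text
17.4167 [-0.1832  1.2584  0.1281]
```

View pics/i.png

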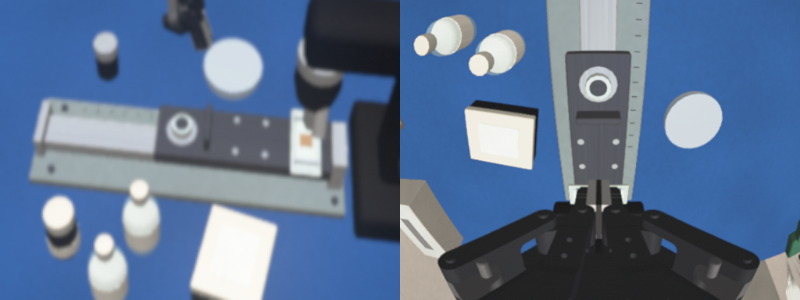

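The carriage's leading edge meets the stop block at about (330,165). The button at (180,128) stands proud again, and the bystanders look where they were.

```bash
python3 -c "
from cell import *
print(hand_in())"
```

```text
the job is handed in; nothing more can be done
None
```

I pressed the button and slid the carriage home against the end stop with it held down, then let it spring up; the last picture shows the carriage at the stop with the button up, and the job is handed in (no verdict was returned).

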